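# Stack a fume-filter holder and lock its cap by feel

## Robot

A 6-joint arm with a two-finger parallel gripper is mounted at the origin on the work surface; the furniture and walls round the work are solid. World frame = base frame: x ahead of the robot, y to its left, z up, the work surface at z = 0. Lengths are in m, angles in rad, forces in N, time in s.
With the tool pointing down it reaches from about 0.35 to 0.85 m from the base axis. Payload 8.1 kg.
Tool frame: the origin (TCP) lies on the mounting face of the last link; the fingertips stand 186 mm ahead of it and the grasp point (between the pads) lies 167 mm ahead of it; z points along the fingers, y is the line along which they close (so a half turn about z gives the same grasp; the last joint's range is limited). The gripper opens to 93 mm and grips with 3 to 60 N. Pads are 15 mm wide; open, the fingers measure 128 mm over their backs; the gripper's body (75 mm by 188 mm) begins 65 mm behind the grasp point.
Start: joints at [-1.232, 0.13, 1.488, -0, 1.523, -0.085], TCP at [0.247, -0.547, 0.405] pointing down, gripper open.
Joint ranges: [-2.96, 2.96], [-0.89, 2.26], [0.02, 2.5], [-1.34, 4.48], [0, 2.73], [-2.66, 2.66]. Speed limits (rad/s): [2.39, 2.39, 2.79, 3.14, 3.14, 3.14].

## Interface

Orientations are given as a rotation vector (axis times angle).
In Python, from plant import * gives the robot as it stands. The module is installed in compiled form; this text tells all that it offers.
- The arm moves only by the tool arm_command, never from a script. Its argument "increments" is a list of rows, each a list of 6 numbers: the shift along the tool's x, y, z in units of 0.2 m (1.0 is 0.2 m), then the turn, a rotation vector about the tool's x, y, z in units of pi rad (1.0 is pi rad). A call has exactly 5 rows; each row is the pose to reach, as a shift and turn from the pose commanded when the call began, along the tool's axes at that moment, turning the shorter way round; what a row does not reach only later rows make up. A row lasts 1/8 s, in which the tool goes at most 62.5 mm and 10.7 degrees, less where a joint would pass 70% of its speed; a pose out of reach is approached as far as the arm can. A call with a number of a shift or a turn outside -1 to 1 is refused whole. A call with a gripper value outside its range is refused whole. "fingers" is the closure, from -1 (fully open) to 1 (shut), set as the call begins (left out, the last holds). The fingers move at their own pace and stop on an object; "force" is the grip in N (left out, the last holds). Time passes only in rows, so rows that repeat a pose let the fingers close, or fill a call up. It gives the time, the measured TCP pose, the force, the opening and the grip force at its end, in the units of the state.
- read_state(): the state, without advancing time (a new reading comes with each control period).
- read_camera(name): name is "scene" or "top" or "wrist"; returns a dict with "image" (420x560x3 uint8, red, green, blue), "fx", "fy", "cx", "cy" (pixels), "k1" (the pictures are not rectified: a ray, as slopes to the right and down, at radius r is drawn at 1 + k1 r^2 times it, then the intrinsics apply), "T" (4x4, takes a point from camera to world coordinates). Camera axes: x right, y down, z forward; pixel columns grow to the right and rows downward; lengths in m; the calibration is good to about 2 mm. A picture is of the moment at which its call begins. There is no depth.
- close_job(): hands the job in; it is judged then, once.
The state is a dict: "t": time; "q": joint angles; "dq": joint speeds; "joint_torque": joint torques, N m; "tool_pos": TCP position; "orientation": TCP orientation; "force": force on the tool from outside, world axes, zero at the start; "wrist_torque": the same for the moment, N m; "opening": finger opening in m; "gripper_force": force on a finger pad.
Only numpy, scipy, OpenCV 4.12 (cv2) and the standard library are available. Lean on these libraries where they do the work, as an engineer would, in place of code of your own. Each camera call takes 0.05 s, during which the arm holds its last target. There are 200 camera calls.

## Task

Assemble the filter holder: slide the plain spacer sleeve over the post down onto the filter support, then the flanged clamp ring on top of it (flange down), then the cap (flange down). The post's sprung key stands at an angle you must find by feel: press the cap down lightly and turn it until the key snaps up into its cross slot, stop turning at once without forcing anything, leave the cap fully home on the clamp ring and let go. Leave the bottle and the small drilled block where they are.

Things in the scene. Friction and masses are not known exactly. Their poses are not given: they have to be found in the camera images.
- holder: Fixed round holder, axis vertical (its yaw means nothing). Origin at the centre of its underside, z up. Grey flange 96 mm across, 12 mm high; on it the steel filter support, 60 mm across, flat top 20 mm above the origin; from it a steel post 26 mm in diameter, straight up to 70 mm, tapering to 20 mm at its top, 78 mm above the origin.
- key_top (a point): Point on the post's axis, 89 mm above the holder's origin: the top of the flat sprung key, 20 mm long and 5 mm wide (long top edges bevelled 1.25 mm), that stands 11 mm out of the post. The key points in an unknown direction, different each time (this frame's yaw does not show it), and must not be twisted. It can be pushed straight down by 10 mm against a spring: 4 N to start, plus 0.6 N per mm.
- spacer: Plain aluminium sleeve, 40 mm outside, 29 mm bore, 22 mm high, no flange, standing upright loose on the bench, about 60 g. Origin at the centre of its underside, z up along the bore. In place its origin is 20 mm above the holder's.
- clamp_ring: Flanged aluminium ring, loose on the bench, flange down, about 80 g: flange 54 mm across and 5 mm thick, above it a collar 40 mm outside to grip by, total height 20 mm, 29 mm bore right through. Origin at the centre of its underside, z up along the bore. In place its origin is 42 mm above the holder's.
- cap: Aluminium cap, loose on the bench, flange down, about 100 g: flange 54 mm across and 6 mm thick, above it a hub 40 mm outside to grip by, total height 27 mm. 29 mm bore, open below and 20 mm deep, closed by a 7 mm web at the top. Origin at the centre of its underside, z up along the bore. In place its origin is 62 mm above the holder's.
- cap_top (a point): Centre of the cap's top, 27 mm above its origin, same axes. Two crossed slots 8.4 mm wide, 29 mm long, along the cap's x and y, go through the web, so the key fits every 90 degrees (within about 8). Out of line, the web meets the key with the cap 7 mm too high; 8 N of push brings it to the ring. In line, the key snaps up and that force vanishes; turning 15 degrees farther jams hard.
- flux_bottle: Bystander: brown dropper bottle, 33 mm across, 102 mm high, standing. Origin at the centre of its underside.
- fixture_block: Bystander: small pale drilled block, 30 x 48 x 22 mm. Origin at the centre of its underside.
Mind the look-alikes: they are no part of the job. Leave any blue or purple look-alike of the clamp_ring alone.

How it is judged:
On the way, in this order (a step that is already met when the one before it is completed fails the run):
1. the spacer sits on the filter support, let go (z of spacer in the frame of holder below 0.0225 m and horizontal distance between spacer and holder below 0.004 m and contact force between the fingers and spacer below 0.2 N), for 0.2 s.
2. the clamp ring sits on the spacer, let go (z of clamp_ring in the frame of holder between 0.039 and 0.0445 m and horizontal distance between clamp_ring and holder below 0.004 m and contact force between the fingers and clamp_ring below 0.2 N), for 0.2 s.
At the end, for the whole second after the job is handed in: Spacer, clamp ring and cap are on the post in that order, each upright (within 4 degrees), centred within 4 mm and seated within 2.5 mm of its place (20, 42 and 62 mm above the holder's origin), the cap held down there by nothing because the key stands in its slot, all at rest (z of spacer in the frame of holder between 0.017 and 0.0225 m and horizontal distance between each of spacer, clamp_ring, cap and holder below 0.004 m and z of clamp_ring in the frame of holder between 0.039 and 0.0445 m and z of cap in the frame of holder between 0.059 and 0.0645 m and angle between each of cap, clamp_ring, spacer's own z axis and vertical below 0.07 rad and linear speed of cap below 0.01 m/s); the robot touches nothing.
It fails at once if the cap is forced against the key or post (over 40 N) (contact force between cap and holder above 40 N).
It fails at once if the cap is rammed onto the clamp ring (over 60 N) (contact force between cap and clamp_ring above 60 N).
It fails at once if the spacer or clamp ring is rammed onto the holder (over 60 N) (contact force between any of spacer, clamp_ring and holder above 60 N).
It fails at once if a bystander is moved more than 2 cm (distance of any of flux_bottle, fixture_block from where it was at the start of the episode above 0.02 m).
It also fails if it takes over 72 s, if anything falls off the work surface, if the arm or the gripper's body presses on something with over 40 N, if the wrist force passes 120 N, or if a joint passes its speed limit or range.

## Working session

There is one attempt and no reset: what is moved stays moved. The work goes in short steps, Python scripts to look and compute and a tool call to move; the robot and the scene stay as the last step left them, time stands still between calls to the robot, and variables do not carry over. Pictures are saved under pics/ and viewed, at most 10 in all, crops included, and the job is handed in when it is done.

Besides the shell and the picture viewer there is one more tool, called after "Call:" as name(argument=value, ...) on one line, values as JSON. arm_command: Moves the arm, as the interface text tells. Shifts and turns lie within -1 to 1; 1 stands for 0.2 m of shift or pi rad of turn. Its arguments: {"type":"object","properties":{"increments":{"type":"array","items":{"type":"array","items":{"type":"number","minimum":-1,"maximum":1}}},"fingers":{"type":"number"},"force":{"type":"number"}},"required":["increments"]}

```bash
mkdir -p pics; cat > h.py <<'E'
from plant import *
import numpy as np, cv2
from scipy.spatial.transform import Rotation as R
def snap(n,f=None):
    c=read_camera(n)
    if f: cv2.imwrite('pics/'+f+'.png',c['image'][:,:,::-1])
    return c
def ray(c,u,v):
    K=np.array([[c['fx'],0,c['cx']],[0,c['fy'],c['cy']],[0,0,1.]])
    p=cv2.undistortPoints(np.array([[[u,v]]],float),K,np.array([c['k1'],0,0,0,0.]))[0,0]
    T=np.array(c['T']);return T[:3,3],T[:3,:3]@np.array([p[0],p[1],1])
def onz(c,u,v,z):
    o,d=ray(c,u,v);return (o+d*(z-o[2])/d[2])
def proj(c,P):
    T=np.array(c['T']);p=T[:3,:3].T@(np.array(P)-T[:3,3]);x,y=p[:2]/p[2];k=1+c['k1']*(x*x+y*y)
    return c['fx']*x*k+c['cx'],c['fy']*y*k+c['cy']
E
python3 - <<'E'
from h import *
for n in("scene","top"):
    c=snap(n,n); print(n,c['fx'],c['cx'],c['cy'],c['k1'],np.round(c['T'],3).tolist())
s=read_state();print(s)
E
```

```text
scene 471.59680652328376 272.0874847212391 217.4707735487367 0.03395784631855737 [[-0.877, -0.367, 0.309, 0.236], [-0.48, 0.663, -0.574, 0.536], [0.006, -0.652, -0.758, 0.775], [0.0, 0.0, 0.0, 1.0]]
top 434.06811611931585 286.54730062346607 208.06697887987616 -0.05901912507701633 [[0.077, -0.974, 0.214, 0.35], [-0.997, -0.075, 0.013, -0.003], [0.003, -0.215, -0.977, 0.921], [0.0, 0.0, 0.0, 1.0]]
{'t': 0.1, 'q': array([-1.23240946e+00,  1.31067970e-01,  1.48915549e+00, -1.01271513e-05,
        1.52301298e+00, -8.54190627e-02]), 'dq': array([-0.00085143, -0.00097867, -0.00232364,  0.0006452 ,  0.00016197,
        0.00015892]), 'joint_torque': array([ 5.88390012e-04, -5.61343181e+01, -4.93093908e+01,  7.69529259e-02,
        2.92399427e-02, -4.55146892e-05]), 'tool_pos': array([ 0.24667913, -0.54671958,  0.40381084]), 'orientation': array([-3.06972982e+00, -6.60399956e-01,  3.41301851e-04]), 'force': array([-0.40058845, -0.70278005,  0.7015318 ]), 'wrist_torque': array([-0.00766368,  0.01706834, -0.02103031]), 'gripper_force': 0.0, 'opening': 0.0931310415739776}
```

View pics/top.png

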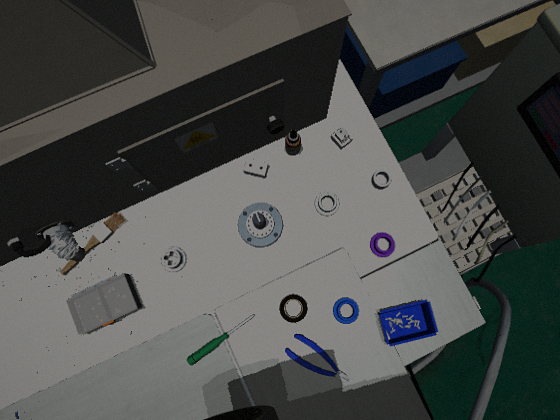

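View pics/scene.png

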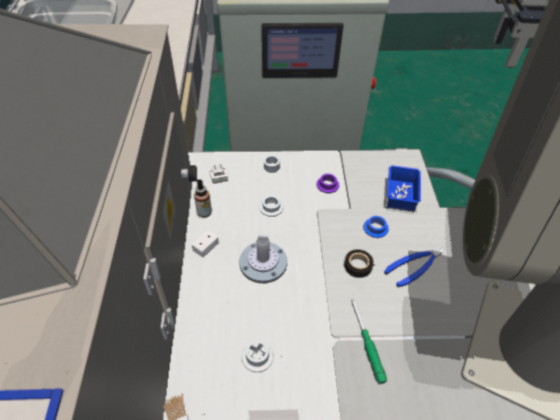

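The top view shows the holder at about (261,224), the cap at (174,259), the clamp ring at (327,204) and the spacer at (380,180). The bottle is at (293,142) and the drilled block at (256,168). The scene view agrees: holder (263,258), cap (257,353), ring (271,204), spacer (272,163).

```bash
python3 - <<'E'
from h import *
t=read_camera('top');s=read_camera('scene')
for n,a,b,z in(("holder top of key",(261,216),(263,237),.089),("cap top",(174,256),(257,350),.027),("ring top",(327,202),(271,202),.02),("spacer",(380,179),(272,160),.022),("bottle",(294,134),(200,185),.1),("block",(256,168),(205,241),.022)):
    print(n,onz(t,*a,z).round(3),onz(s,*b,z).round(3))
print(np.round(read_camera('wrist')['T'],3).tolist(), read_camera('wrist')['fx'])
im=t['image'][110:290,140:410,::-1]
cv2.imwrite('pics/tc.png',cv2.resize(im,None,fx=2.9,fy=2.9,interpolation=cv2.INTER_CUBIC))
E
```

```text
holder top of key [0.513 0.057 0.089] [0.507 0.066 0.089]
cap top [0.427 0.233 0.027] [0.422 0.239 0.027]
ring top [ 0.568 -0.076  0.02 ] [ 0.567 -0.074  0.02 ]
spacer [ 0.627 -0.187  0.022] [ 0.628 -0.192  0.022]
bottle [0.684 0.005 0.1  ] [0.679 0.019 0.1  ]
block [0.631 0.082 0.022] [0.631 0.085 0.022]
[[0.412, -0.869, -0.276, 0.325], [-0.911, -0.393, -0.125, -0.512], [0.0, 0.302, -0.953, 0.384], [0.0, 0.0, 0.0, 1.0]] 360.27964736473155
```

View pics/tc.png

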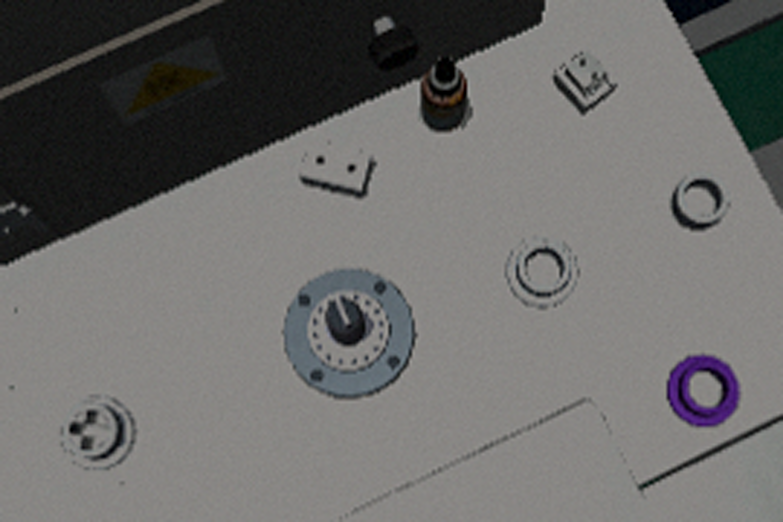

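The close crop shows the key on the post near crop (345,312), the cap's cross slots near (92,430), and plain sleeve, flanged ring, bottle and block as described. Both views agree to about 1 cm or better. I'll set out towards the spacer.

Call:
arm_command(increments=[[0.1,-0.03,0.03,0,0,0],[0.3,-0.1,0.1,0,0,0],[0.55,-0.19,0.15,0,0,0],[0.8,-0.27,0.2,0,0,0],[1,-0.34,0.25,0,0,0]], fingers=-1)

```text
t: 0.92
tool_pos: [0.4029, -0.4001, 0.3541]
orientation: [-3.07, -0.662, -0.001]
force: [-0.1, 0.5, 0.0]
opening: 0.093
gripper_force: 0.0
```

Call:
arm_command(increments=[[0.2,-0.07,0.05,0,0,0],[0.4,-0.14,0.1,0,0,0],[0.6,-0.21,0.15,0,0,0],[0.8,-0.27,0.2,0,0,0],[1,-0.34,0.25,0,0,0]])

```text
t: 1.55
tool_pos: [0.5566, -0.2561, 0.3041]
orientation: [-3.071, -0.662, -0.0]
force: [-0.0, -0.3, -0.5]
opening: 0.093
gripper_force: 0.0
```

Call:
arm_command(increments=[[0.12,-0.03,0,0,0,-0.05],[0.24,-0.06,0,0,0,-0.1],[0.35,-0.1,0,0,0,-0.16],[0.44,-0.13,0,0,0,-0.22],[0.46,-0.15,0,0,0,-0.27]])

```text
t: 2.17
tool_pos: [0.6277, -0.1908, 0.3042]
orientation: [-2.52, -1.875, -0.0]
force: [0.2, 0.0, -0.2]
opening: 0.0927
gripper_force: 0.0
```

Call:
arm_command(increments=[[0,0,0,0,0,-0.05],[0,0,0,0,0,-0.096],[0,0,0,0,0,-0.096],[0,0,0,0,0,-0.096],[0,0,0,0,0,-0.096]])

```text
t: 2.8
tool_pos: [0.627, -0.193, 0.3047]
orientation: [-2.22, -2.223, -0.0]
force: [0.0, -0.3, 0.1]
opening: 0.0935
gripper_force: 0.0
```

```bash
cat >> h.py <<'E'
def st():
    s=read_state();Rm=R.from_rotvec(s['orientation']).as_matrix()
    print('t',round(s['t'],2),'pos',s['tool_pos'].round(4),'x',Rm[:,0].round(3),'z',Rm[:,2].round(3),'F',s['force'].round(2),'Tz',round(s['wrist_torque'][2],3),'op',round(s['opening'],4),'g',round(s['gripper_force'],1),'q6',s['q'][5].round(2));return s
E
python3 - <<'E'
from h import *
st();c=snap('wrist','w1')
print(proj(c,[.627,-.19,.022]))
E
```

```text
t 2.8 pos [ 0.627  -0.193   0.3047] x [-0.001  1.     0.   ] z [-0.  0. -1.] F [ 0.02 -0.27  0.06] Tz 0.001 op 0.0935 g 0.0 q6 -0.38
(np.float64(274.5606606440622), np.float64(200.56736502875225))
```

View pics/w1.png

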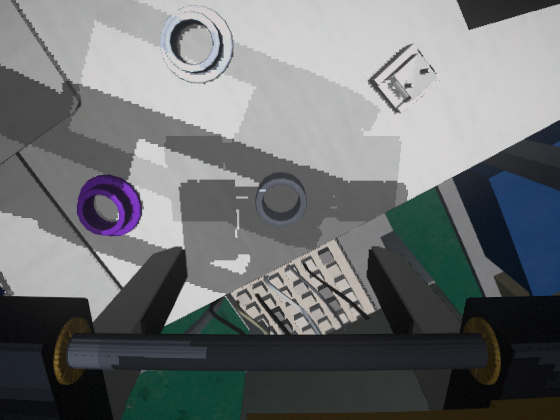

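The wrist view shows the spacer's top at about (281,199), the clamp ring at (194,42), and the purple look-alike at (108,206), which I leave alone.

```bash
python3 - <<'E'
from h import *
c=read_camera('wrist')
print(onz(c,281,199,.022),onz(c,193,41,.02), proj(c,[.627,-.193,.137]))
E
```

```text
[ 0.63190902 -0.18887678  0.022     ] [ 0.5712738  -0.07681115  0.02      ] (np.float64(273.26767659046953), np.float64(280.4404369568747))
```

Call:
arm_command(increments=[[0.01,0.01,0.12,0,0,0],[0.02,0.02,0.27,0,0,0],[0.02,0.02,0.42,0,0,0],[0.02,0.02,0.54,0,0,0],[0.02,0.02,0.58,0,0,0]])

```text
t: 3.52
tool_pos: [0.6301, -0.189, 0.1866]
orientation: [-2.217, -2.222, 0.002]
force: [-0.0, 0.4, -0.3]
opening: 0.093
gripper_force: 0.0
```

Call:
arm_command(increments=[[0,0,0,0,0,0],[0,0,0,0,0,0],[0,0,0,0,0,0],[0,0,0,0,0,0],[0,0,0,0,0,0]], fingers=1, force=20)

```text
t: 4.15
tool_pos: [0.631, -0.1893, 0.189]
orientation: [2.218, 2.224, 0.0]
force: [-0.2, 0.2, 1.0]
opening: 0.0477
gripper_force: 0.0
```

```bash
python3 - <<'E'
from h import *
st()
E
```

```text
t 4.15 pos [ 0.631  -0.1893  0.189 ] x [-0.003  1.    -0.   ] z [ 0. -0. -1.] F [-0.22  0.16  1.01] Tz -0.014 op 0.0477 g 0.0 q6 -0.37
```

Call:
arm_command(increments=[[0,0,0,0,0,0],[0,0,0,0,0,0],[0,0,-0.05,0,0,0],[0,0,-0.2,0,0,0],[0,0,-0.4,0,0,0]])

```text
t: 4.78
tool_pos: [0.6304, -0.1891, 0.2688]
orientation: [-2.217, -2.223, 0.002]
force: [0.9, 0.0, 0.2]
opening: 0.0391
gripper_force: 20.0
```

Call:
arm_command(increments=[[0.1,-0.05,-0.12,0,0,0],[0.3,-0.15,-0.27,0,0,0],[0.5,-0.25,-0.3,0,0,0],[0.7,-0.35,-0.3,0,0,0],[0.8,-0.4,-0.3,0,0,0]])

```text
t: 5.4
tool_pos: [0.5497, -0.0278, 0.3295]
orientation: [2.216, 2.226, 0.001]
force: [0.2, -0.6, -0.1]
opening: 0.0394
gripper_force: 20.0
```

```bash
python3 - <<'E'
from h import *
s=st();c=snap('wrist','w2')
for P in([.512,.06,.089],[.512,.06,.02],s['tool_pos']-[0,0,.167]):print(np.round(proj(c,P)))
E
```

```text
t 5.4 pos [ 0.5497 -0.0278  0.3295] x [-0.004  1.     0.   ] z [ 0.001  0.    -1.   ] F [ 0.24 -0.57 -0.1 ] Tz -0.001 op 0.0394 g 20.0 q6 -0.15
[210.  83.]
[226.  84.]
[273. 281.]
```

View pics/w2.png

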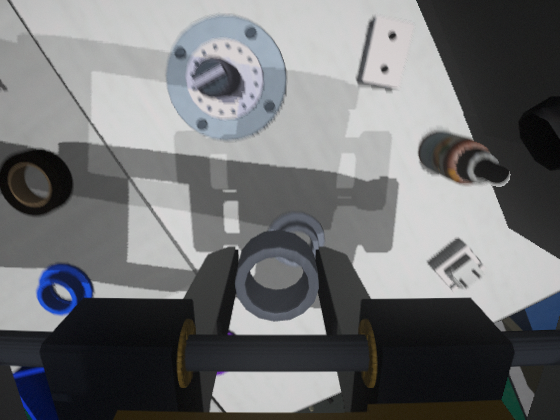

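The flange of the holder is at about (226,77) and the key at about (209,78), running from (190,86) to (230,68). The sleeve is held upright with its bore at (277,283). I'll measure holder, key angle and sleeve offset.

```bash
cat >> h.py <<'E'
def flange(c,box=None,z=.012):
    im=c['image'];hsv=cv2.cvtColor(im,cv2.COLOR_RGB2HSV)
    m=cv2.inRange(hsv,(90,35,60),(115,150,255))
    if box: k=np.zeros_like(m);x0,x1,y0,y1=box;k[y0:y1,x0:x1]=1;m=m*k
    m=cv2.morphologyEx(m,cv2.MORPH_CLOSE,np.ones((5,5)))
    cn=max(cv2.findContours(m,cv2.RETR_EXTERNAL,cv2.CHAIN_APPROX_NONE)[0],key=cv2.contourArea)
    P=np.array([onz(c,*p[0],z)[:2] for p in cv2.convexHull(cn)]).astype(np.float32)
    (x,y),a,_=cv2.fitEllipse(P.reshape(-1,1,2));return (round(x,4),round(y,4)),np.round(a,4)
E
python3 - <<'E'
from h import *
s=read_state()
c=read_camera('wrist');print(flange(c,(150,300,0,150)))
t=read_camera('top');print('top',flange(t,(220,300,180,270)))
sc=read_camera('scene');print('sc',flange(sc,(220,300,220,290)))
a,b=onz(c,190,86,.089),onz(c,230,68,.089);d=b-a
print('key mid',(a+b)/2,'len',np.linalg.norm(d),'ang',np.degrees(np.arctan2(d[1],d[0])))
print('held',onz(c,277,283,.1635)-s['tool_pos'])
E
```

```text
((0.512, 0.0622), array([0.0936, 0.094 ]))
top ((0.5093, 0.0581), array([0.0815, 0.0947]))
sc ((0.5319, 0.0952), array([0.0034, 0.0063]))
key mid [0.51149271 0.06493468 0.089     ] len 0.02577376619828565 ang 22.768015987185272
held [ 1.75250781e-03  1.05440322e-04 -1.65704272e-01]
```

Call:
arm_command(increments=[[0.1,-0.04,0,0,0,0],[0.23,-0.1,0,0,0,0],[0.36,-0.16,0,0,0,0],[0.45,-0.197,0,0,0,0],[0.45,-0.197,0,0,0,0]])

```text
t: 6.22
tool_pos: [0.5106, 0.0613, 0.3287]
orientation: [-2.217, -2.226, -0.0]
force: [-0.6, 0.1, -0.5]
opening: 0.039
gripper_force: 20.0
```

```bash
python3 - <<'E'
from h import *
s=st();c=snap('wrist','w3')
print(flange(c,(180,380,100,300)),[np.round(proj(c,p)) for p in([.512,.062,.089],[.512,.062,.012])])
t=snap('top');cv2.imwrite('pics/m3.png',np.hstack([c['image'][100:360,120:440],cv2.resize(t['image'][170:280,200:320],None,fx=2.3636,fy=2.3636,interpolation=2)])[:,:,::-1])
E
```

```text
t 6.22 pos [0.5106 0.0613 0.3287] x [-0.004  1.     0.   ] z [-0.  0. -1.] F [-0.59  0.06 -0.48] Tz 0.044 op 0.039 g 20.0 q6 0.02
((0.5124, 0.0254), array([0.1079, 0.1748])) [array([276., 224.]), array([276., 191.])]
```

View pics/m3.png

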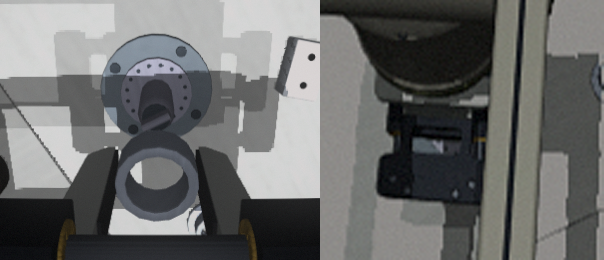

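The flange centre sits at full-frame (276,188) and the key at (275,221), about 2 mm in +y from the current aim. I'll correct for that and lower gently.

Call:
arm_command(increments=[[0.01,0,0.05,0,0,0],[0.01,0,0.12,0,0,0],[0.01,0,0.19,0,0,0],[0.01,0,0.24,0,0,0],[0.01,0,0.25,0,0,0]])

```text
t: 6.95
tool_pos: [0.5104, 0.0623, 0.2774]
orientation: [-2.217, -2.223, 0.002]
force: [-0.1, 0.4, -0.6]
opening: 0.0389
gripper_force: 20.0
```

Call:
arm_command(increments=[[0,0,0.015,0,0,0],[0,0,0.03,0,0,0],[0,0,0.05,0,0,0],[0,0,0.07,0,0,0],[0,0,0.09,0,0,0]])

```text
t: 7.58
tool_pos: [0.5108, 0.0624, 0.2605]
orientation: [-2.218, -2.225, -0.0]
force: [-0.8, 1.0, 1.6]
opening: 0.0386
gripper_force: 20.0
```

Call:
arm_command(increments=[[0,0,0.02,0,0,0],[0,0,0.04,0,0,0],[0,0,0.06,0,0,0],[0,0,0.08,0,0,0],[0,0,0.1,0,0,0]])

```text
t: 8.2
tool_pos: [0.5108, 0.0633, 0.2409]
orientation: [-2.217, -2.224, -0.002]
force: [-1.7, 6.6, 5.2]
opening: 0.0394
gripper_force: 20.0
```

```bash
python3 - <<'E'
from h import *
st()
E
```

```text
t 8.2 pos [0.5108 0.0633 0.2409] x [-0.003  1.     0.002] z [ 0.     0.002 -1.   ] F [-1.75  6.65  5.21] Tz -0.032 op 0.0394 g 20.0 q6 0.02
```

Call:
arm_command(increments=[[0.006,-0.001,0,0,0,0],[0.006,-0.001,0.03,0,0,0],[0.006,-0.001,0.06,0,0,0],[0.006,-0.001,0.09,0,0,0],[0.006,-0.001,0.11,0,0,0]])

```text
t: 8.82
tool_pos: [0.5105, 0.0636, 0.2181]
orientation: [-2.218, -2.224, 0.0]
force: [-0.8, 2.1, 2.2]
opening: 0.0388
gripper_force: 20.0
```

```bash
python3 - <<'E'
from h import *
st()
E
```

```text
t 8.82 pos [0.5105 0.0636 0.2181] x [-0.003  1.     0.   ] z [-0.001  0.    -1.   ] F [-0.76  2.1   2.23] Tz -0.01 op 0.0388 g 20.0 q6 0.02
```

Call:
arm_command(increments=[[0.002,0,0.01,0,0,0],[0.002,0,0.02,0,0,0],[0.002,0,0.03,0,0,0],[0.002,0,0.038,0,0,0],[0.002,0,0.042,0,0,0]])

```text
t: 9.45
tool_pos: [0.5106, 0.0639, 0.2102]
orientation: [2.218, 2.224, -0.0]
force: [0.2, 0.2, -1.3]
opening: 0.0391
gripper_force: 20.0
```

Call:
arm_command(increments=[[0,0,0,0,0,0],[0,0,0,0,0,0],[0,0,0,0,0,0],[0,0,0,0,0,0],[0,0,0,0,0,0]], fingers=-0.3)

```text
t: 10.07
tool_pos: [0.5107, 0.064, 0.2104]
orientation: [2.218, 2.225, 0.0]
force: [-0.3, 0.1, 0.2]
opening: 0.0605
gripper_force: 0.0
```

```bash
python3 - <<'E'
from h import *
st()
E
```

```text
t 10.07 pos [0.5107 0.064  0.2104] x [-0.003  1.    -0.   ] z [ 0. -0. -1.] F [-0.29  0.06  0.25] Tz -0.007 op 0.0605 g 0.0 q6 0.02
```

Call:
arm_command(increments=[[0,0,-0.05,0,0,0],[0,0,-0.2,0,0,0],[0,0,-0.4,0,0,0],[0,0,-0.55,0,0,0],[0,0,-0.6,0,0,0]], fingers=-1)

```text
t: 10.7
tool_pos: [0.5114, 0.064, 0.3333]
orientation: [2.216, 2.222, 0.005]
force: [0.4, 0.4, -0.3]
opening: 0.0934
gripper_force: 0.0
```

Call:
arm_command(increments=[[-0.1,0.05,0,0,0,0],[-0.3,0.12,0,0,0,0],[-0.5,0.2,0.05,0,0,0],[-0.65,0.28,0.1,0,0,0],[-0.695,0.295,0.1,0,0,0]])

```text
t: 11.32
tool_pos: [0.5698, -0.0764, 0.3082]
orientation: [-2.219, -2.22, 0.003]
force: [0.1, 0.2, 0.2]
opening: 0.0929
gripper_force: 0.0
```

```bash
python3 - <<'E'
from h import *
s=st();c=snap('wrist')
g=cv2.medianBlur(cv2.cvtColor(c['image'],cv2.COLOR_RGB2GRAY),5)
x0,y0=[int(v) for v in proj(c,[.57,-.076,.02])];print(x0,y0)
h=cv2.HoughCircles(g[y0-60:y0+60,x0-60:x0+60],cv2.HOUGH_GRADIENT,1.2,3,param1=80,param2=18,minRadius=13,maxRadius=40)
for a in (h[0][:6] if h is not None else []): print(a, onz(c,a[0]+x0-60,a[1]+y0-60,.02).round(4))
im=c['image'][:,:,::-1].copy();cv2.drawMarker(im,(x0,y0),(0,0,255),0,10)
cv2.imwrite('pics/w4.png',im)
E
```

```text
t 11.32 pos [ 0.5698 -0.0764  0.3082] x [-0.001  1.     0.001] z [-0.003  0.001 -1.   ] F [0.09 0.21 0.19] Tz -0.004 op 0.0929 g 0.0 q6 -0.22
275 201
[61.800003 57.000004 22.6     ] [ 0.5706 -0.0729  0.02  ]
[57.000004 70.200005 32.559998] [ 0.5669 -0.0837  0.02  ]
[60.600002 60.600002 19.36    ] [ 0.5697 -0.0758  0.02  ]
[66.600006 49.800003 25.12    ] [ 0.5743 -0.0671  0.02  ]
[58.2  53.4  20.08] [ 0.5678 -0.07    0.02  ]
[63.000004 51.000004 21.28    ] [ 0.5716 -0.068   0.02  ]
```

View pics/w4.png

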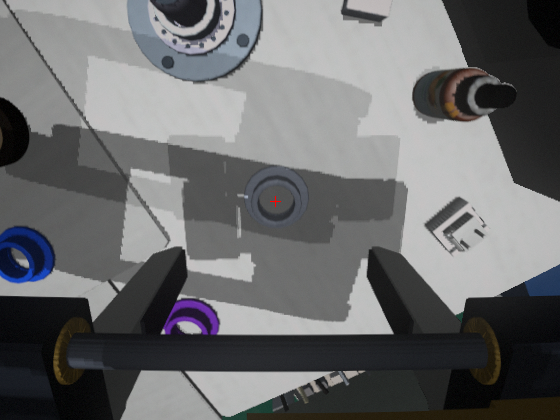

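The sleeve sits on the holder at (195,5), and the clamp ring's collar is centred at about (276,200), right under the grasp point. Grasp it.

Call:
arm_command(increments=[[0.005,0,0.12,0,0,0],[0.005,0,0.27,0,0,0],[0.005,0,0.42,0,0,0],[0.005,0,0.53,0,0,0],[0.005,0,0.57,0,0,0]])

```text
t: 12.0
tool_pos: [0.569, -0.0727, 0.1948]
orientation: [-2.215, -2.224, 0.002]
force: [0.5, -0.4, 0.7]
opening: 0.093
gripper_force: 0.0
```

Call:
arm_command(increments=[[0,0,0,0,0,0],[0,0,0,0,0,0],[0,0,0,0,0,0],[0,0,0,0,0,0],[0,0,0,0,0,0]], fingers=1)

```text
t: 12.62
tool_pos: [0.5701, -0.0739, 0.1966]
orientation: [2.218, 2.224, 0.0]
force: [-0.1, 0.2, -0.0]
opening: 0.0477
gripper_force: 0.0
```

Call:
arm_command(increments=[[0,0,0,0,0,0],[0,0,0,0,0,0],[0,0,-0.05,0,0,0],[0,0,-0.2,0,0,0],[0,0,-0.4,0,0,0]])

```text
t: 13.25
tool_pos: [0.5694, -0.0737, 0.2765]
orientation: [-2.217, -2.223, 0.002]
force: [-0.0, -0.3, -0.6]
opening: 0.0384
gripper_force: 20.0
```

```bash
python3 - <<'E'
from h import *
st()
E
```

```text
t 13.25 pos [ 0.5694 -0.0737  0.2765] x [-0.003  1.     0.001] z [-0.002  0.001 -1.   ] F [-0.05 -0.3  -0.58] Tz -0.015 op 0.0384 g 20.0 q6 -0.22
```

Call:
arm_command(increments=[[0.05,-0.02,-0.15,0,0,0],[0.25,-0.1,-0.22,0,0,0],[0.47,-0.2,-0.22,0,0,0],[0.65,-0.28,-0.22,0,0,0],[0.69,-0.294,-0.22,0,0,0]])

```text
t: 13.88
tool_pos: [0.51, 0.0658, 0.3209]
orientation: [2.216, 2.227, 0.001]
force: [0.5, -0.3, -0.6]
opening: 0.0388
gripper_force: 20.0
```

```bash
python3 - <<'E'
from h import *
st();c=snap('wrist','w5')
print([np.round(proj(c,p)) for p in([.512,.062,.089],[.512,.062,.012])])
E
```

```text
t 13.88 pos [0.51   0.0658 0.3209] x [-0.005  1.     0.   ] z [ 0.  0. -1.] F [ 0.46 -0.35 -0.55] Tz 0.006 op 0.0388 g 20.0 q6 0.02
[array([277., 235.]), array([277., 199.])]
```

View pics/w5.png

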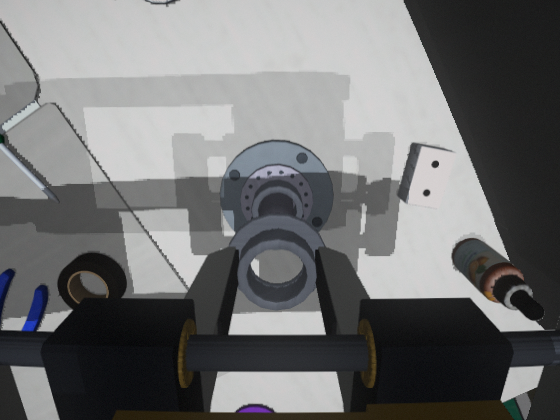

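The clamp ring is held level with its bore at about (277,268), directly over the post. Lower it.

Call:
arm_command(increments=[[0,0,0.05,0,0,0],[0,0.002,0.1,0,0,0],[0,0.002,0.15,0,0,0],[0,0.002,0.19,0,0,0],[0,0.002,0.22,0,0,0]])

```text
t: 14.55
tool_pos: [0.5112, 0.0637, 0.2755]
orientation: [-2.218, -2.224, 0.001]
force: [0.5, 0.3, -1.4]
opening: 0.0388
gripper_force: 20.0
```

Call:
arm_command(increments=[[0,0,0.015,0,0,0],[0,0,0.03,0,0,0],[0,0,0.045,0,0,0],[0,0,0.06,0,0,0],[0,0,0.075,0,0,0]])

```text
t: 15.18
tool_pos: [0.5112, 0.0641, 0.2612]
orientation: [-2.218, -2.224, -0.0]
force: [-2.4, 0.9, 1.0]
opening: 0.0386
gripper_force: 20.0
```

```bash
python3 - <<'E'
from h import *
st()
E
```

```text
t 15.18 pos [0.5112 0.0641 0.2612] x [-0.003  1.     0.   ] z [-0.  0. -1.] F [-2.38  0.94  1.01] Tz -0.01 op 0.0386 g 20.0 q6 0.02
```

Call:
arm_command(increments=[[0.002,-0.005,0.01,0,0,0],[0.002,-0.005,0.035,0,0,0],[0.002,-0.005,0.06,0,0,0],[0.002,-0.005,0.085,0,0,0],[0.002,-0.005,0.1,0,0,0]])

```text
t: 15.8
tool_pos: [0.5101, 0.0643, 0.2408]
orientation: [-2.218, -2.224, 0.001]
force: [0.2, 0.1, -0.7]
opening: 0.0389
gripper_force: 20.0
```

```bash
python3 - <<'E'
from h import *
st()
E
```

```text
t 15.8 pos [0.5101 0.0643 0.2408] x [-0.003  1.    -0.   ] z [-0.001 -0.    -1.   ] F [ 0.17  0.09 -0.72] Tz 0.019 op 0.0389 g 20.0 q6 0.02
```

Nothing touches sideways. Lower the last 3 mm, release and retreat.

Call:
arm_command(increments=[[0,0,0.005,0,0,0],[0,0,0.01,0,0,0],[0,0,0.013,0,0,0],[0,0,0.013,0,0,0],[0,0,0.013,0,0,0]])

```text
t: 16.42
tool_pos: [0.5103, 0.0644, 0.2388]
orientation: [2.218, 2.225, 0.0]
force: [-0.1, -0.1, -1.6]
opening: 0.0389
gripper_force: 20.0
```

Call:
arm_command(increments=[[0,0,0,0,0,0],[0,0,0,0,0,0],[0,0,0,0,0,0],[0,0,0,0,0,0],[0,0,0,0,0,0]], fingers=-0.3)

```text
t: 17.05
tool_pos: [0.5103, 0.0644, 0.2388]
orientation: [2.218, 2.225, 0.0]
force: [0.0, 0.6, 0.0]
opening: 0.0607
gripper_force: 0.0
```

Call:
arm_command(increments=[[0,0,-0.05,0,0,0],[0,0,-0.15,0,0,0],[0,0,-0.3,0,0,0],[0,0,-0.4,0,0,0],[0,0,-0.45,0,0,0]], fingers=-1)

```text
t: 17.68
tool_pos: [0.5107, 0.0644, 0.3308]
orientation: [2.217, 2.223, 0.003]
force: [0.4, -0.0, -1.5]
opening: 0.0928
gripper_force: 0.0
```

```bash
python3 - <<'E'
from h import *
st();c=snap('wrist','w6')
print([np.round(proj(c,p)) for p in([.512,.062,.089],[.425,.235,.027])])
im=c['image'][60:360,:,::-1]
cv2.imwrite('pics/w6.png',cv2.resize(im,None,fx=1.42,fy=1.42,interpolation=2))
E
```

```text
t 17.68 pos [0.5107 0.0644 0.3308] x [-0.003  1.     0.   ] z [ 0.003  0.    -1.   ] F [ 0.37 -0.05 -1.49] Tz 0.075 op 0.0928 g 0.0 q6 0.02
[array([275., 227.]), array([152., -37.])]
```

View pics/w6.png

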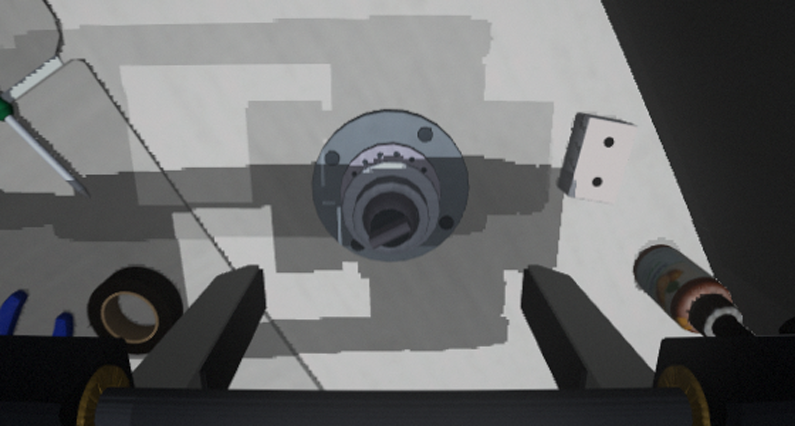

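The clamp ring sits on the sleeve at picture (390,205). The key edge runs from about (370,240) to (408,222), which puts it near 24° in the world frame. On to the cap.

Call:
arm_command(increments=[[0.1,-0.05,0,0,0,0],[0.3,-0.15,0,0,0,0],[0.55,-0.27,0.03,0,0,0],[0.78,-0.38,0.1,0,0,0],[0.863,-0.43,0.12,0,0,0]])

```text
t: 18.35
tool_pos: [0.4218, 0.2386, 0.303]
orientation: [-2.215, -2.226, 0.003]
force: [0.3, -0.8, 0.1]
opening: 0.0928
gripper_force: 0.0
```

Call:
arm_command(increments=[[0,0,0,0,0,0],[0,0,0,0,0,0],[0,0,0,0,0,0],[0,0,0,0,0,0],[0,0,0,0,0,0]])

```text
t: 18.98
tool_pos: [0.424, 0.2364, 0.3049]
orientation: [2.219, 2.224, 0.0]
force: [-0.0, -0.6, -0.2]
opening: 0.0929
gripper_force: 0.0
```

```bash
python3 - <<'E'
from h import *
st();c=snap('wrist')
x0,y0=[int(v) for v in proj(c,[.425,.237,.027])];print(x0,y0)
cv2.imwrite('pics/w7.png',cv2.resize(c['image'][y0-65:y0+65,x0-85:x0+85,::-1],None,fx=4.5,fy=4.5,interpolation=2))
E
```

```text
t 18.98 pos [0.424  0.2364 0.3049] x [-0.002  1.     0.   ] z [ 0.  0. -1.] F [-0.02 -0.63 -0.19] Tz -0.02 op 0.0929 g 0.0 q6 0.4
275 205
```

View pics/w7.png

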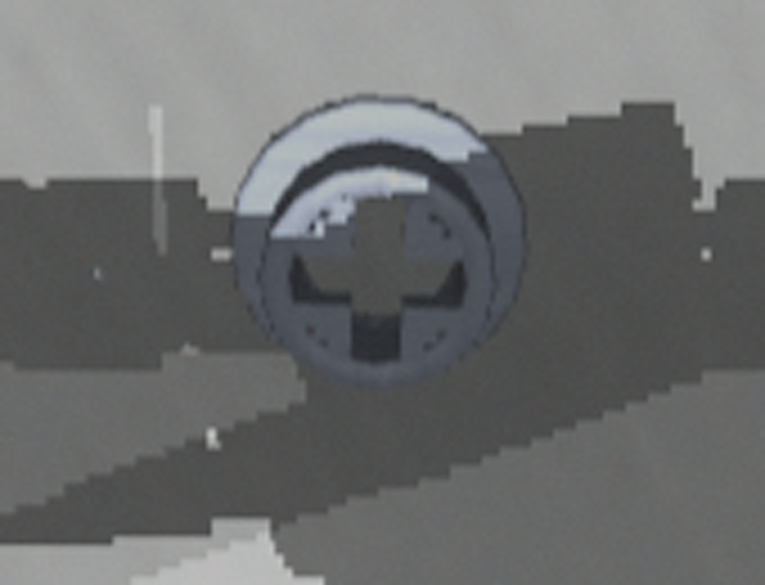

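The cap's cross is centred at crop (378,278), which is (274,202) in the full frame, with slots nearly along the world axes (about -1°). Grasp it 4 mm farther in +y.

Call:
arm_command(increments=[[0.01,-0.005,0.12,0,0,0],[0.02,-0.005,0.27,0,0,0],[0.02,-0.005,0.42,0,0,0],[0.02,-0.005,0.52,0,0,0],[0.02,-0.005,0.545,0,0,0]])

```text
t: 19.65
tool_pos: [0.4221, 0.2404, 0.1943]
orientation: [-2.218, -2.224, 0.004]
force: [0.1, -0.2, 0.2]
opening: 0.0928
gripper_force: 0.0
```

Call:
arm_command(increments=[[0,0,0,0,0,0],[0,0,0,0,0,0],[0,0,0,0,0,0],[0,0,0,0,0,0],[0,0,0,0,0,0]], fingers=1, force=40)

```text
t: 20.27
tool_pos: [0.4228, 0.2408, 0.196]
orientation: [2.218, 2.224, 0.001]
force: [0.8, 0.6, 0.0]
opening: 0.0478
gripper_force: 0.0
```

Call:
arm_command(increments=[[0,0,0,0,0,0],[0,0,0,0,0,0],[0,0,0,0,0,0],[0,0,0,0,0,0],[0,0,0,0,0,0]])

```text
t: 20.9
tool_pos: [0.4227, 0.2408, 0.1958]
orientation: [-2.218, -2.225, 0.0]
force: [-1.3, -0.4, 2.7]
opening: 0.0387
gripper_force: 40.0
```

Call:
arm_command(increments=[[0,0,-0.05,0,0,0],[0,0,-0.2,0,0,0],[0,0,-0.4,0,0,0],[0,0,-0.6,0,0,0],[0,0,-0.7,0,0,0]])

```text
t: 21.52
tool_pos: [0.4233, 0.241, 0.3391]
orientation: [2.217, 2.223, 0.006]
force: [0.3, -0.1, -1.6]
opening: 0.039
gripper_force: 40.0
```

```bash
python3 - <<'E'
from h import *
st()
E
```

```text
t 21.52 pos [0.4233 0.241  0.3391] x [-0.003  1.     0.002] z [ 0.004  0.002 -1.   ] F [ 0.34 -0.09 -1.55] Tz 0.033 op 0.039 g 40.0 q6 0.41
```

Call:
arm_command(increments=[[-0.1,0.05,0,0,0,0],[-0.35,0.17,0,0,0,-0.01],[-0.6,0.3,0,0,0,-0.02],[-0.82,0.41,0,0,0,-0.028],[-0.882,0.436,0,0,0,-0.028]])

```text
t: 22.15
tool_pos: [0.5113, 0.0622, 0.3363]
orientation: [2.121, 2.316, 0.0]
force: [0.0, 0.8, -0.4]
opening: 0.0389
gripper_force: 40.0
```

Call:
arm_command(increments=[[0,0,0.02,0,0,0],[0,0,0.07,0,0,0],[0,0,0.13,0,0,0],[0,0,0.19,0,0,0],[0,0,0.22,0,0,0]])

```text
t: 22.78
tool_pos: [0.5099, 0.065, 0.2902]
orientation: [-2.116, -2.32, 0.002]
force: [-0.2, -0.1, -1.0]
opening: 0.0385
gripper_force: 40.0
```

```bash
python3 - <<'E'
from h import *
st()
E
```

```text
t 22.77 pos [0.5099 0.065  0.2902] x [-0.091  0.996  0.   ] z [-0.002 -0.    -1.   ] F [-0.16 -0.1  -0.97] Tz 0.046 op 0.0385 g 40.0 q6 -0.06
```

Call:
arm_command(increments=[[0,0.002,0.02,0,0,0],[0,0.002,0.04,0,0,0],[0,0.002,0.06,0,0,0],[0,0.002,0.08,0,0,0],[0,0.002,0.09,0,0,0]])

```text
t: 23.4
tool_pos: [0.5108, 0.0646, 0.2735]
orientation: [-2.118, -2.32, 0.0]
force: [0.1, 1.1, -0.1]
opening: 0.039
gripper_force: 40.0
```

```bash
python3 - <<'E'
from h import *
st()
E
```

```text
t 23.4 pos [0.5108 0.0646 0.2735] x [-0.091  0.996  0.   ] z [-0.  0. -1.] F [ 0.1   1.06 -0.1 ] Tz 0.002 op 0.039 g 40.0 q6 -0.06
```

Call:
arm_command(increments=[[0.001,0,0.015,0,0,0],[0.001,0,0.03,0,0,0],[0.001,0,0.042,0,0,0],[0.001,0,0.05,0,0,0],[0.001,0,0.055,0,0,0]])

```text
t: 24.02
tool_pos: [0.5109, 0.0648, 0.263]
orientation: [2.118, 2.32, 0.0]
force: [-1.8, -0.8, 3.8]
opening: 0.0388
gripper_force: 40.0
```

```bash
python3 - <<'E'
from h import *
st()
E
```

```text
t 24.02 pos [0.5109 0.0648 0.263 ] x [-0.091  0.996 -0.   ] z [ 0. -0. -1.] F [-1.84 -0.82  3.82] Tz -0.04 op 0.0388 g 40.0 q6 -0.06
```

Call:
arm_command(increments=[[0,-0.003,0.004,0,0,0],[0,-0.003,0.008,0,0,0],[0,-0.003,0.012,0,0,0],[0,-0.003,0.014,0,0,0],[0,-0.003,0.014,0,0,0]])

```text
t: 24.65
tool_pos: [0.5105, 0.0648, 0.2603]
orientation: [2.118, 2.319, 0.001]
force: [0.5, 0.1, 5.5]
opening: 0.0387
gripper_force: 40.0
```

```bash
python3 - <<'E'
from h import *
st()
E
```

```text
t 24.65 pos [0.5105 0.0648 0.2603] x [-0.091  0.996 -0.   ] z [ 0.001  0.    -1.   ] F [0.51 0.05 5.49] Tz -0.038 op 0.0387 g 40.0 q6 -0.06
```

Spring felt (about 6 N) and the cap is 2 mm above home. Now turn in small steps and watch the force.

Call:
arm_command(increments=[[0,0,0,0,0,-0.006],[0,0,0,0,0,-0.012],[0,0,0,0,0,-0.018],[0,0,0,0,0,-0.025],[0,0,0,0,0,-0.025]])

```text
t: 25.28
tool_pos: [0.5103, 0.0651, 0.2601]
orientation: [-2.025, -2.402, -0.001]
force: [-0.8, 2.3, 5.5]
opening: 0.0387
gripper_force: 40.0
```

Call:
arm_command(increments=[[0,0,0,0,0,-0.005],[0,0,0,0,0,-0.01],[0,0,0,0,0,-0.015],[0,0,0,0,0,-0.015],[0,0,0,0,0,-0.015]])

```text
t: 25.9
tool_pos: [0.5101, 0.0651, 0.26]
orientation: [-1.968, -2.448, -0.001]
force: [-1.7, 2.7, 5.2]
opening: 0.0386
gripper_force: 40.0
```

```bash
python3 - <<'E'
from h import *
st()
E
```

```text
t 25.9 pos [0.5101 0.0651 0.26  ] x [-0.215  0.977  0.001] z [-0.     0.001 -1.   ] F [-1.74  2.74  5.15] Tz -0.009 op 0.0386 g 40.0 q6 -0.19
```

Call:
arm_command(increments=[[0,0,0,0,0,-0.005],[0,0,0,0,0,-0.01],[0,0,0,0,0,-0.016],[0,0,0,0,0,-0.016],[0,0,0,0,0,-0.016]])

```text
t: 26.52
tool_pos: [0.51, 0.0651, 0.2599]
orientation: [-1.906, -2.496, -0.0]
force: [-2.2, 3.4, 5.1]
opening: 0.0388
gripper_force: 40.0
```

Call:
arm_command(increments=[[0.003,-0.002,0,0,0,-0.005],[0.003,-0.002,0,0,0,-0.01],[0.003,-0.002,0,0,0,-0.016],[0.003,-0.002,0,0,0,-0.016],[0.003,-0.002,0,0,0,-0.016]])

```text
t: 27.15
tool_pos: [0.5096, 0.0653, 0.2599]
orientation: [-1.842, -2.544, 0.0]
force: [-1.2, 0.6, 4.4]
opening: 0.0385
gripper_force: 40.0
```

Call:
arm_command(increments=[[0,0,0,0,0,-0.005],[0,0,0,0,0,-0.01],[0,0,0,0,0,-0.014],[0,0,0,0,0,-0.014],[0,0,0,0,0,-0.014]])

```text
t: 27.78
tool_pos: [0.5097, 0.0651, 0.2599]
orientation: [1.787, 2.584, -0.0]
force: [-1.2, -1.8, 4.2]
opening: 0.0383
gripper_force: 40.0
```

Call:
arm_command(increments=[[0,0,0,0,0,-0.005],[0,0,0,0,0,-0.01],[0,0,0,0,0,-0.014],[0,0,0,0,0,-0.014],[0,0,0,0,0,-0.014]])

```text
t: 28.4
tool_pos: [0.5096, 0.0651, 0.2597]
orientation: [-1.73, -2.623, 0.001]
force: [0.4, -4.6, 0.5]
opening: 0.0385
gripper_force: 40.0
```

```bash
python3 - <<'E'
from h import *
st()
E
```

```text
t 28.4 pos [0.5096 0.0651 0.2597] x [-0.394  0.919 -0.   ] z [-0. -0. -1.] F [ 0.38 -4.59  0.54] Tz 0.055 op 0.0385 g 40.0 q6 -0.38
```

The upward force vanished at about 23°: the key has snapped. I stop turning, ease the sideways load and lower the cap slightly.

Call:
arm_command(increments=[[-0.003,-0.001,0,0,0,0],[-0.003,-0.001,0.002,0,0,0],[-0.003,-0.001,0.004,0,0,0],[-0.003,-0.001,0.006,0,0,0],[-0.003,-0.001,0.006,0,0,0]])

```text
t: 29.02
tool_pos: [0.5097, 0.0647, 0.2587]
orientation: [-1.729, -2.623, -0.0]
force: [0.4, -0.9, 0.7]
opening: 0.0384
gripper_force: 40.0
```

```bash
python3 - <<'E'
from h import *
st()
E
```

```text
t 29.02 pos [0.5097 0.0647 0.2587] x [-0.394  0.919  0.   ] z [ 0.  0. -1.] F [ 0.36 -0.9   0.73] Tz 0.015 op 0.0384 g 40.0 q6 -0.38
```

Call:
arm_command(increments=[[0,0,0,0,0,0],[0,0,0,0,0,0],[0,0,0,0,0,0],[0,0,0,0,0,0],[0,0,0,0,0,0]], fingers=-0.3)

```text
t: 29.65
tool_pos: [0.5097, 0.0646, 0.2587]
orientation: [-1.729, -2.623, -0.0]
force: [0.6, 0.1, -0.3]
opening: 0.0603
gripper_force: 0.0
```

Call:
arm_command(increments=[[0,0,-0.02,0,0,0],[0,0,-0.08,0,0,0],[0,0,-0.15,0,0,0],[0,0,-0.22,0,0,0],[0,0,-0.25,0,0,0]])

```text
t: 30.28
tool_pos: [0.5102, 0.0646, 0.3107]
orientation: [1.728, 2.621, 0.002]
force: [1.3, 0.3, -0.1]
opening: 0.0602
gripper_force: 0.0
```

Call:
arm_command(increments=[[0,0,-0.02,0,0,0],[0,0,-0.05,0,0,0],[0,0,-0.1,0,0,0],[0,0,-0.1,0,0,0],[0,0,-0.1,0,0,0]], fingers=-1)

```text
t: 30.9
tool_pos: [0.5097, 0.0646, 0.3287]
orientation: [-1.729, -2.623, 0.0]
force: [-1.1, 0.3, 0.2]
opening: 0.0931
gripper_force: 0.0
```

```bash
python3 - <<'E'
from h import *
st();c=snap('wrist')
g=cv2.medianBlur(cv2.cvtColor(c['image'],cv2.COLOR_RGB2GRAY),3)
for z in(.089,.096):
    a=np.radians(np.arange(0,360,30));ctr=np.array(proj(c,[.512,.0627,z]))
    pts=np.array([proj(c,[.512+.02*np.cos(t),.0627+.02*np.sin(t),z]) for t in a])
    print(z,ctr.round(1),'hub r px',np.linalg.norm(pts-ctr,axis=1).mean().round(1))
x0,y0=[int(v) for v in ctr]
s=g[y0-60:y0+60,x0-60:x0+60]
h=cv2.HoughCircles(s,cv2.HOUGH_GRADIENT,1,4,param1=70,param2=16,minRadius=25,maxRadius=55)
print((h[0][:8]+[x0-60,y0-60,0]).round(1) if h is not None else None)
E
```

```text
t 30.9 pos [0.5097 0.0646 0.3287] x [-0.394  0.919  0.   ] z [-0.  0. -1.] F [-1.14  0.33  0.24] Tz -0.027 op 0.0931 g 0.0 q6 -0.38
0.089 [276.7 227.6] hub r px 29.6
0.096 [276.7 231.7] hub r px 30.4
[[276.5 215.5  36.6]
 [276.5 224.5  28.8]
 [270.5 212.5  42.2]
 [280.5 211.5  41.2]
 [277.5 208.5  37.7]
 [272.5 190.5  52.1]
 [283.5 221.5  46.3]
 [272.5 217.5  36.5]]
```

```bash
python3 -c "
from plant import *
print(close_job())"
```

```text
the job is handed in; nothing more can be done
None
```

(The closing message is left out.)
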